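# Clamp a printed blade for scanning with a ratchet lever

### The job

Clamp the printed blade in the scanning fixture on the turntable: work the ratchet lever clockwise (seen from above), lifting it off its serrations to swing it back under the portal whenever it comes to the end of its swing, until the blade's foot is held firmly between the moving jaw and the stop, but stop at firm so that the printed part is not crushed. Leave the lever parked near its right-hand end (lift and swing it back once more if it is not there), dropped fully into its serrations, with the blade still held tight and upright; leave the other things on the turntable where they are.

Things in the scene. Friction and masses are not known exactly. Their poses are not given: they have to be found in the camera images.
- fixture: Scanning fixture, fixed: T-shaped steel bed 16 mm thick on the turntable. Origin on its underside below the lever's vertical axis; x points from the lever side to the blade, y left, z up. Bed: x -105..145, y +-85 mm; cross piece x -75..-15, y +-153 mm with two uprights 30 x 22 mm at x -45, y +-138 mm that carry a beam.
- beam (a point): Middle of the beam's lower front edge, 230 mm above the bed's underside. Aluminium cross beam over the knob: fixture x -65..-25, y +-149, z 230..255 mm. It leaves no room for a gripper coming straight down on the knob: come in slanted from the fixture's -x side, the tool leaning 30 to 45 degrees, fingers closing along the fixture's y.
- lever_axis (a point): Point on the lever's vertical axis, 105 mm above the bed's underside (knob height when seated). Lever angle a: the knob is at x = -75 cos a, y = 75 sin a mm in the fixture frame. a grows clockwise seen from above (knob moves to +y, left): this closes the jaw. To -y (right) is the swing-back side. At the start a is -0.6 to 0.1 rad, the lever seated.
- lever_knob (a point): Middle of the lever's black knob, 75 mm from the lever axis and, seated, 105 mm above the bed's underside. The knob is upright and round, 22 mm in diameter, straight from 12 mm below this point to 11 mm above it, domed top 16 mm above. Under it a 12 mm steel stalk runs down to the 12 mm thick arm, 31 mm below this point. It spins freely on its stalk.
- lever (a joint): Lift of the lever along its vertical axis, m: 0 seated in the serrations, 0.012 fully raised. A spring of 4.4 N (seated) to 6.8 N (raised) plus 1.6 N weight pull it down. Seated (under 2 mm) it turns the toothed crown either way, after up to 0.09 rad of play; raised 6 mm or more it swings freely and the clamp stays as it is.
- serrations (a point): Centre of the toothed crown under the lever, on the lever axis, at the tooth tops (49 mm above the bed's underside). 15 flat-topped teeth, 0.42 rad (24 degrees) apart, 4.7 mm high. Lowered at random the lever mostly lands on the tooth tops, 4 to 5 mm up; turned a little further it drops in: a notch comes within 0.42 rad. The crown stays where it is left.
- post_left (a point): Top of the left steel stop post (10 mm thick, 80 mm above the bed's underside). It stops the lever's arm at about a = 0.75 rad.
- post_right (a point): Top of the right steel stop post (10 mm thick, 80 mm above the bed's underside). It stops the lever's arm at about a = -0.75 rad.
- jaw: Moving steel jaw, 11 x 56 x 18 mm, on the bed; origin at the bottom of its back face, mid-width, 11 mm from its clamping face. A rack on the crown moves it 6 mm toward fixture +x (closing) per radian of the lever clockwise when seated. The blade is touched only after 1.0 to 2.5 rad from the start, more than one swing; the number of swings differs.
- jaw_face (a point): Middle of the jaw's clamping face, 5 mm above the bed, where it meets the blade's foot. The jaw sits on stiff springs (20 N/mm). Push at the moving knob: about 5 N while the jaw runs free; once the foot touches jaw and stop it grows over 0.2 to 0.4 rad. 7 to 10 N is firmly held (about 50 N of clamping, kept by friction); 16 N (150 N of clamping) crushes the print.
- stop_block: Fixed steel stop behind the blade, 24 x 56 x 18 mm, origin in the middle of its underside on the bed; its face toward the blade is 12 mm toward the fixture's -x. Its distance varies by a few mm from start to start.
- blade: The printed grey blade sample, loose, standing upright on the bed between jaw and stop: foot 28 (along the fixture's x) x 42 x 10 mm, thin blade above it to 70 mm; origin in the middle of the foot's underside, z up. It may be pushed only by the jaw.
- dowel: Bystander: hexagon steel spacer 40 x 9 x 8 mm lying on the bed at its left; origin at its underside.
- gear: Bystander: steel gear, 50 mm in diameter, 16 mm high, beside the bed on its right; origin at its underside.
- notebook: Bystander: brown notebook, 148 x 109 x 13 mm; origin at its underside.
- bracket: Bystander: bent sheet bracket, 40 x 50 x 50 mm; origin at its underside.
- meter: Bystander: grey handset, 112 x 58 x 27 mm; origin at its underside.
- blower: Bystander: standing rubber dust blower, 50 mm in diameter, 105 mm high; origin at its underside.
- cap: Bystander: lens cap, 39 mm in diameter, 9 mm high; origin at its underside.
- hex_key: Bystander: hexagon key, 90 x 33 x 9 mm; origin at its underside.

How it is judged:
By the outcome, as a careful person would: the job done as asked, in the order asked, and still so for the second after the job is handed in, with the robot touching nothing.
It also fails if it takes over 67 s, if anything falls off the work surface, if the arm or the gripper's body presses on something with over 40 N, if the wrist force passes 120 N, or if a joint passes its speed limit or range.

### The arm

A 6-joint arm with a two-finger parallel gripper is mounted at the origin on a cart in front of the work surface, level with it; the furniture and walls round the work are solid. World frame = base frame: x ahead of the robot, y to its left, z up, the work surface at z = 0. Lengths are in m, angles in degrees, forces in N, time in s.
With the tool pointing down it reaches from about 0.275 to 0.975 m from the base axis. Payload 8.4 kg.
Tool frame: the origin (TCP) lies on the centre line of the jaws, within the pads' length; the fingertips stand 14 mm ahead of it and the grasp point (between the pads) lies 5 mm behind it; z points along the fingers, y is the direction in which the jaws open and shut (so a half turn about z gives the same grasp; the last joint's range is limited). The gripper opens to 92 mm and grips with 3 to 60 N. Pads are 20 mm wide; open, the fingers measure 128 mm over their backs; the gripper's body (75 mm by 189 mm) begins 69 mm behind the grasp point.
Start: joints at [-73.533, 20.225, 93.587, -0, 66.188, -0.138], TCP at [0.179, -0.599, 0.229] pointing down, gripper open.
Joint ranges: [-150.9, 150.9], [-52.94, 120.26], [3.33, 152.33], [-74.26, 254.26], [0, 154.13], [-172.89, 172.89]. Speed limits (degrees/s): [127.2, 127.2, 159.86, 180, 180, 180].

### API

Orientations are given as [roll, pitch, yaw] about the fixed x, y, z axes, in that order (R = Rz(yaw) Ry(pitch) Rx(roll)).
In Python, from rig import env, optics gives the robot as it stands.
- The arm moves only by the tool step_arm, never from a script. Its argument "plan" is text: rows parted by semicolons, each of 6 numbers parted by spaces: the shift along the world's x, y, z in m, then the turn, a rotation vector about the world's x, y, z in rad. In form: tx ty tz ax ay az; .... A call has 1 to 10 rows; each row is the pose to reach, as a shift and turn from the pose commanded when the call began; what a row does not reach only later rows make up. A row lasts 1/12 s, in which the tool goes at most 41.7 mm and 7.16 degrees, less where a joint would pass 70% of its speed; a pose out of reach is approached as far as the arm can. A call with a gripper value outside its range is refused whole. "jaw" is the finger opening in m, from 0 to 0.0919, set as the call begins (left out, the last holds). The fingers move at their own pace and stop on an object; "squeeze" is the grip in N (left out, the last holds). Time passes only in rows, so rows that repeat a pose let the fingers close. It gives the time, the measured TCP pose, the force and the opening at its end, in the units of the state.
- env.state(): the state, without advancing time (a new reading comes with each control period).
- optics.get_image(name): name is "side" or "top" or "wrist"; returns a dict with "img" (480x640x3 uint8, red, green, blue), "fx", "fy", "cx", "cy" (pixels), "cam_to_world" (4x4, takes a point from camera to world coordinates). Camera axes: x right, y down, z forward; pixel columns grow to the right and rows downward; lengths in m; the calibration is good to about 2 mm. The wrist camera is an equidistant fisheye: a pixel r from the principal point sees the ray r / f radians off the axis. A picture is of the moment at which its call begins. There is no depth.
- env.hand_in(): hands the job in, once; it reports no verdict.
The state is a dict: "clock": time; "joint_pos": joint angles; "dq": joint speeds; "joint_torque": joint torques, N m; "tool_pos": TCP position; "orientation": TCP orientation; "ft_force": force on the tool from outside, world axes, zero at the start; "torque": the same for the moment, N m; "finger_gap": opening from 0.0 (shut) to 1.0 (fully open).
Only numpy, scipy, OpenCV 4.12 (cv2) and the standard library are available. Lean on these libraries where they do the work, as an engineer would, in place of code of your own. Each camera call takes 0.05 s, during which the arm holds its last target. There are 200 camera calls.

## Working session

There is one attempt and no reset: what is moved stays moved. The work goes in short steps, Python scripts to look and compute and a tool call to move; the robot and the scene stay as the last step left them, time stands still between calls to the robot, and variables do not carry over. Pictures are saved under pics/ and viewed, about 8 in all and at most 12, crops included, and the job is handed in when it is done.

Besides the shell and the picture viewer there is one more tool, called after "Call:" as a command line: name --argument value ..., lists and objects as JSON in quotes. step_arm: Moves the arm, as the interface text tells. Its arguments: {"type":"object","properties":{"plan":{"type":"string"},"jaw":{"type":"number"},"squeeze":{"type":"number"}},"required":["plan"]}

```bash
ls; mkdir -p pics
python3 - <<'E'
from rig import env, optics
import cv2,numpy as np
print(env.state())
ims=[]
for n in ("side","top"):
    d=optics.get_image(n); cv2.imwrite(f"pics/{n}0.png",d["img"][:,:,::-1]); print(n,d["fx"],d["fy"],d["cx"],d["cy"],np.round(d["cam_to_world"],4).tolist())
E
```

```text
pics
{'clock': 0.0, 'joint_pos': array([-7.35316121e+01,  2.02614735e+01,  9.36297883e+01, -1.45707903e-03,
        6.61871462e+01, -1.40892539e-01]), 'dq': array([-0.0394376 , -0.06823969,  0.00739071, -0.09220814,  0.03052378,
        0.00828021]), 'joint_torque': array([-1.78285296e-03, -5.93843257e+01, -3.34221017e+01,  6.98622270e-02,
        2.35333736e-02, -1.10789292e-04]), 'tool_pos': array([ 0.17847271, -0.59847385,  0.2278694 ]), 'orientation': array([-1.79921589e+02,  1.13941821e-03,  1.66098704e+01]), 'ft_force': array([-1.04420705, -0.87273153, -1.28690618]), 'torque': array([ 0.01466344, -0.01496302, -0.05318476]), 'finger_gap': 0.9963996838121484}
side 547.6683150193337 547.6683150193337 320.18407774432006 232.05503936726043 [[0.7481, 0.4519, -0.486, 1.1316], [0.6636, -0.5128, 0.5446, -0.5144], [-0.0031, -0.7299, -0.6835, 0.919], [0.0, 0.0, 0.0, 1.0]]
top 619.812250564798 619.812250564798 326.14913901734667 235.44907156733433 [[-0.2518, -0.7816, 0.5707, -0.3008], [-0.9676, 0.2135, -0.1345, 0.3167], [-0.0167, -0.5861, -0.8101, 1.4128], [0.0, 0.0, 0.0, 1.0]]
```

View pics/side0.png

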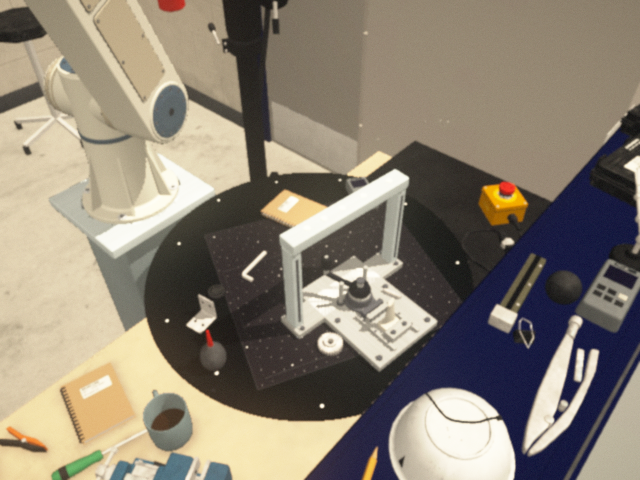

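View pics/top0.png

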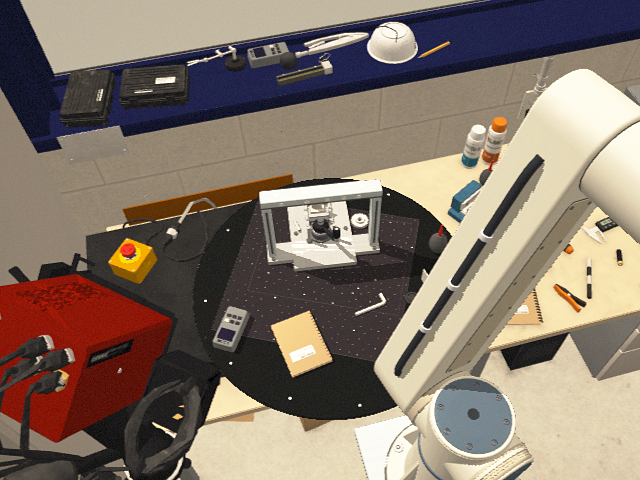

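Side view: the portal beam runs (285,240)–(408,180), the lever hub is near (360,290) and the blade near (390,315). Top view: beam (262,195)–(381,187), lever near (322,230). I'll enlarge both.

Run:
```python
import cv2,numpy as np
a=cv2.imread("pics/side0.png")[165:375,270:450]; b=cv2.imread("pics/top0.png")[170:280,250:400]
a=cv2.resize(a,None,fx=2.8,fy=2.8,interpolation=cv2.INTER_CUBIC)
cv2.imwrite("pics/c1.png",a)
cv2.imwrite("pics/c2.png",cv2.resize(b,None,fx=5,fy=5,interpolation=cv2.INTER_CUBIC))
```

```text
(no output)
```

View pics/c1.png

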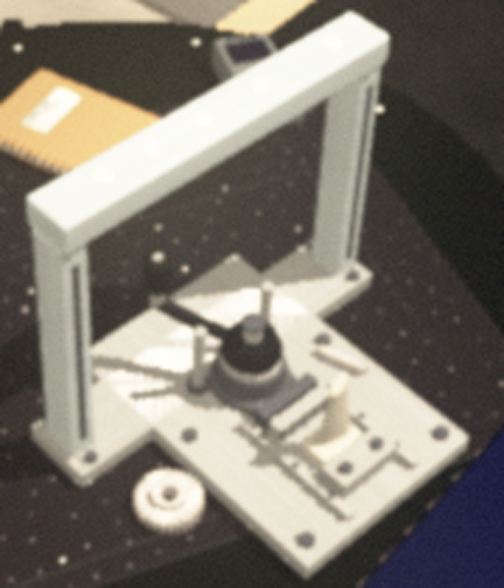

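View pics/c2.png

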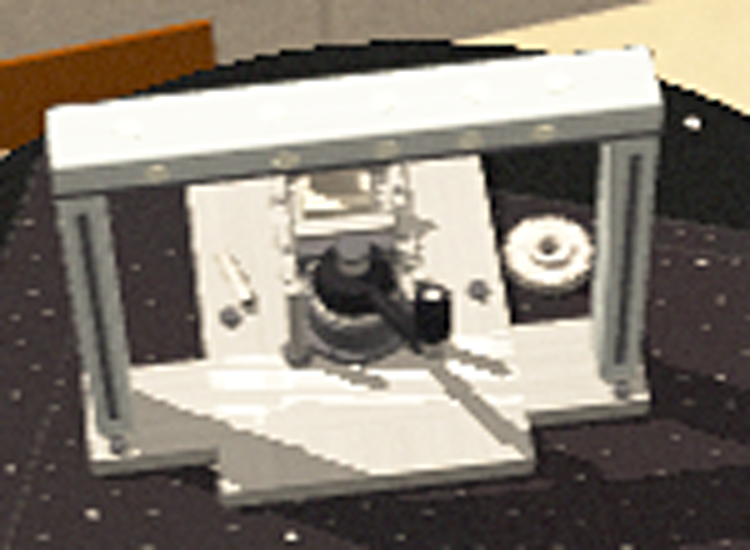

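Side crop: beam top corners (30,200), (65,240), (350,12), (388,42); knob about (160,272); bed far corners (467,435), (306,565). Top crop: beam corners (47,108), (52,170), (662,105), (655,50); knob about (433,314), to the right of the axis, so a<0. Next I'll fit the fixture pose from these landmarks.

```bash
cat > h.py <<'E'
import numpy as np
from scipy.optimize import least_squares
from scipy.spatial.transform import Rotation as R
CAM={"side":(547.668,320.184,232.055,np.array([[0.7481,0.4519,-0.486,1.1316],[0.6636,-0.5128,0.5446,-0.5144],[-0.0031,-0.7299,-0.6835,0.919]])),
"top":(619.812,326.149,235.449,np.array([[-0.2518,-0.7816,0.5707,-0.3008],[-0.9676,0.2135,-0.1345,0.3167],[-0.0167,-0.5861,-0.8101,1.4128]]))}
def proj(c,P):
    f,cx,cy,T=CAM[c]; q=(np.atleast_2d(P)-T[:,3])@T[:,:3]
    return np.c_[f*q[:,0]/q[:,2]+cx,f*q[:,1]/q[:,2]+cy]
def tri(obs):
    return least_squares(lambda p:np.concatenate([proj(c,p)[0]-uv for c,uv in obs]),[.6,0,.1])
S=lambda u,v:np.array([u/2.8+270,v/2.8+165]); T=lambda u,v:np.array([u/5+250,v/5+170])
E
python3 - <<'E'
from h import *
L=[("top",T(52,170),-65,149,255),("top",T(55,192),-65,149,230),("top",T(662,105),-65,-149,255),("top",T(660,130),-65,-149,230),("top",T(47,108),-25,149,255),("top",T(655,50),-25,-149,255),
("top",T(218,485),-105,85,16),("top",T(535,455),-105,-85,16),("top",T(93,460),-75,153,16),("top",T(649,402),-75,-153,16),
("side",S(30,200),-65,-149,255),("side",S(65,240),-25,-149,255),("side",S(350,12),-65,149,255),("side",S(388,42),-25,149,255),("side",S(467,435),145,85,16),("side",S(306,563),145,-85,16),("side",S(35,430),-75,-153,16),("side",S(85,475),-15,-153,16)]
def W(p,F): return R.from_euler('z',p[3]).apply(np.array(F)/1000)+p[:3]
F=[l[2:] for l in L]
def res(p):
    w=W(p,F); return np.concatenate([proj(l[0],w[i])[0]-l[1] for i,l in enumerate(L)])
s=least_squares(res,[.6,0,0,0],loss='soft_l1'); p=s.x; print(p,np.degrees(p[3])); print(np.round(res(p).reshape(-1,2),1).tolist())
k=tri([("top",T(433,314)),("side",S(160,275))]); print(k.x,k.fun)
f=R.from_euler('z',-p[3]).apply(k.x-p[:3])*1000; print(f, np.degrees(np.arctan2(f[1],-f[0])))
np.save("pose.npy",p)
E
```

```text
[ 0.69413886  0.09806531 -0.00126607 -0.12514748] -7.1704222613372055
[[-0.4, -0.1], [0.0, 1.9], [-0.1, -0.7], [-0.3, 0.8], [-0.5, -0.4], [-1.7, -2.0], [0.4, 1.6], [-0.4, 0.2], [-0.7, 0.3], [-0.4, -1.1], [-2.3, 0.1], [-0.5, -2.2], [-0.5, 0.1], [0.7, -1.6], [0.9, 1.3], [0.6, 2.9], [-2.2, 0.1], [-1.6, 2.0]]
[0.62427946 0.07286865 0.10397267] [-0.9479816  -0.40850034 -0.76215742  0.2732438 ]
[-66.16797167 -33.71952566 105.23874295] -27.003615940170917
```

```bash
cat >> h.py <<'E'
P=np.load("pose.npy") if __import__("os").path.exists("pose.npy") else None
LEAN=np.radians(40); ZOFF=0.004
def Rt():
    s,c=np.sin(LEAN),np.cos(LEAN)
    return R.from_euler('z',P[3])*R.from_matrix(np.array([[c,0,s],[0,-1,0],[s,0,-c]]))
def tcp(a,lift=0,back=0,r=.075):
    f=np.array([-r*np.cos(a),r*np.sin(a),.105+ZOFF+lift])
    w=R.from_euler('z',P[3]).apply(f)+[P[0],P[1],0]
    return w+Rt().apply([0,0,.005-back])
def rel(st,target):
    r0=R.from_euler('xyz',st["orientation"],degrees=True)
    return np.round(target-st["tool_pos"],4), np.round((Rt()*r0.inv()).as_rotvec(),4)
E
python3 - <<'E'
from h import *
from rig import env
st=env.state()
for b in (.2,.14,0): print(b,tcp(-.48,0,b),rel(st,tcp(-.48,0,b)))
E
```

```text
0.2 [0.49944822 0.08765192 0.25837867] (array([0.321 , 0.6862, 0.0304]), array([ 0.0567, -0.7007, -0.3983]))
0.14 [0.53771385 0.08283791 0.212416  ] (array([ 0.3592,  0.6814, -0.0155]), array([ 0.0567, -0.7007, -0.3983]))
0 [0.62700033 0.07160523 0.10516978] (array([ 0.4485,  0.6702, -0.1228]), array([ 0.0567, -0.7007, -0.3983]))
```

Call:
step_arm --plan "0.03 0.03 0.03 0 0 -0.05; 0.07 0.07 0.05 0 -0.08 -0.1; 0.11 0.11 0.06 0 -0.16 -0.15; 0.15 0.15 0.06 0.01 -0.24 -0.2; 0.18 0.19 0.06 0.02 -0.32 -0.25; 0.2 0.23 0.06 0.03 -0.4 -0.3; 0.22 0.27 0.06 0.04 -0.48 -0.33; 0.235 0.31 0.06 0.05 -0.56 -0.36; 0.25 0.35 0.06 0.0567 -0.64 -0.39; 0.26 0.39 0.06 0.0567 -0.7007 -0.3983" --jaw 0.06 --squeeze 25

```text
clock: 0.93
tool_pos: [0.4128, -0.2739, 0.2877]
orientation: [-179.9, -40.2, -7.4]
ft_force: [1.5, 0.4, -0.3]
finger_gap: 0.653
```

Run:
```python
from h import *
from rig import env
st=env.state(); print(st["clock"],st["tool_pos"],st["orientation"],st["joint_pos"],st["finger_gap"])
for b in (.2,.14,0): print(b,rel(st,tcp(-.48,0,b)))
```

```text
0.9333 [ 0.41282763 -0.27387701  0.28774691] [-179.94900351  -40.15869332   -7.44356201] [-52.24015708  -8.33685923 129.28563787  47.26343131  38.28125121
  12.44033646] 0.6531214830895347
0.2 (array([ 0.0866,  0.3615, -0.0294]), array([-0.0003,  0.0028,  0.0042]))
0.14 (array([ 0.1249,  0.3567, -0.0753]), array([-0.0003,  0.0028,  0.0042]))
0 (array([ 0.2142,  0.3455, -0.1826]), array([-0.0003,  0.0028,  0.0042]))
```

Call:
step_arm --plan "0.01 0.036 0 0 0 0; 0.02 0.075 0 0 0 0; 0.03 0.112 0 0 0 0; 0.04 0.15 0 0 0 0; 0.05 0.187 -0.005 0 0 0; 0.06 0.225 -0.01 0 0 0; 0.07 0.262 -0.015 0 0 0; 0.075 0.3 -0.02 0 0 0; 0.075 0.3 -0.02 0 0 0; 0.075 0.3 -0.02 0 0 0"

```text
clock: 1.77
tool_pos: [0.4767, -0.0207, 0.2704]
orientation: [179.8, -39.5, -7.2]
ft_force: [-0.1, -0.3, -0.4]
finger_gap: 0.655
```

Run:
```python
from h import *
from rig import env,optics
import cv2
d=optics.get_image("wrist"); cv2.imwrite("pics/w1.png",d["img"][:,:,::-1]); print({k:d[k] for k in("fx","cx","cy")},np.round(d["cam_to_world"],4).tolist())
st=env.state(); print(st["clock"],st["tool_pos"],st["orientation"],st["joint_pos"],st["ft_force"])
for b in (.2,.1,0): print(b,rel(st,tcp(-.48,0,b)))
```

```text
{'fx': 371.64829954431775, 'cx': 317.56327310827743, 'cy': 240.64318347696442} [[-0.1285, -0.9045, 0.4067, 0.4355], [-0.9917, 0.1163, -0.0548, -0.0151], [0.0023, -0.4103, -0.9119, 0.4381], [0.0, 0.0, 0.0, 1.0]]
1.8167 [ 0.47746576 -0.01908213  0.27031978] [-179.90403158  -39.52264389   -7.63847265] [  1.77893525 -13.16507304 134.99834941 -17.54792604  19.86978686
 113.85172228] [ 0.59160261 -0.25274798  1.35129618]
0.2 (array([ 0.022 ,  0.1067, -0.0119]), array([-0.0024, -0.0081,  0.0071]))
0.1 (array([ 0.0858,  0.0987, -0.0885]), array([-0.0024, -0.0081,  0.0071]))
0 (array([ 0.1495,  0.0907, -0.1652]), array([-0.0024, -0.0081,  0.0071]))
```

View pics/w1.png

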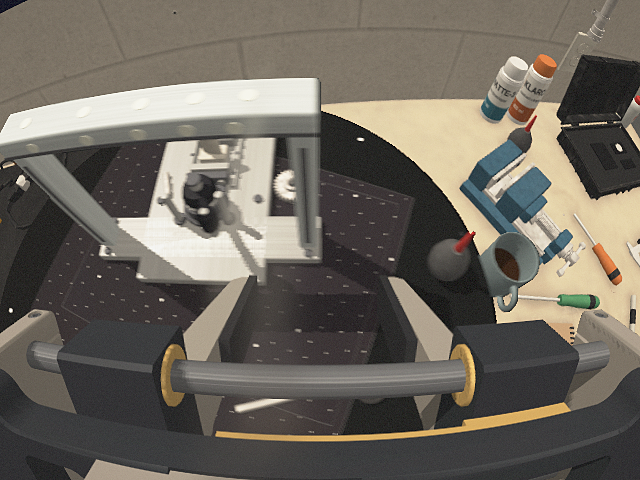

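Wrist view: portal, lever hub near (200,188), and the knob just in front of it near (208,215), clear of everything; the fingers are at the lower centre. I'll check this against the predicted knob.

```bash
cat >> h.py <<'E'
def fproj(d,w):
    M=np.array(d["cam_to_world"]); q=M[:3,:3].T@(np.array(w)-M[:3,3]); th=np.arctan2(np.hypot(q[0],q[1]),q[2]); n=q[:2]/np.hypot(*q[:2])
    return np.array([d["cx"],d["cy"]])+d["fx"]*th*n
def fw(f): return R.from_euler('z',P[3]).apply(np.array(f)/1000)+[P[0],P[1],0]
E
python3 - <<'E'
from h import *
import cv2
d=dict(fx=371.648,cx=317.563,cy=240.643,cam_to_world=[[-0.1285,-0.9045,0.4067,0.4355],[-0.9917,0.1163,-0.0548,-0.0151],[0.0023,-0.4103,-0.9119,0.4381],[0,0,0,1]])
im=cv2.imread("pics/w1.png")
for a in(-.4,-.48,-.56):
    f=[-75*np.cos(a),75*np.sin(a),105]; print(a,fproj(d,fw(f)))
for f in([-75*np.cos(.47),-75*np.sin(.47),121],[-75*np.cos(.47),-75*np.sin(.47),93],[-105,85,16],[-105,-85,16],[-65,149,255],[-65,-149,255],[-75,-153,16],[-75,153,16],[0,0,110]):
    u=fproj(d,fw(f)); print(f,u); cv2.drawMarker(im,tuple(int(round(4*x)) for x in u) if 0 else tuple(np.int32(np.round(u))),(0,0,255),0,5)
cv2.imwrite("pics/w1c.png",cv2.resize(im[70:290,0:330],None,fx=2.4,fy=2.4,interpolation=cv2.INTER_CUBIC))
E
```

```text
-0.4 [205.34711732 220.2854042 ]
-0.48 [210.57537515 218.0378336 ]
-0.56 [215.6627534  215.43761712]
[np.float64(-66.86762161464968), np.float64(-33.96647140343012), 121] [205.96598363 210.96719019]
[np.float64(-66.86762161464968), np.float64(-33.96647140343012), 93] [212.74032885 223.53290603]
[-105, 85, 16] [138.62022592 278.11017118]
[-105, -85, 16] [266.65408273 280.63393477]
[-65, 149, 255] [ -6.98713482 145.90737112]
[-65, -149, 255] [322.55365098 111.66153701]
[-75, -153, 16] [323.16519489 257.36223528]
[-75, 153, 16] [100.6093954  256.00814265]
[0, 0, 110] [188.5562476  164.62519253]
```

View pics/w1c.png

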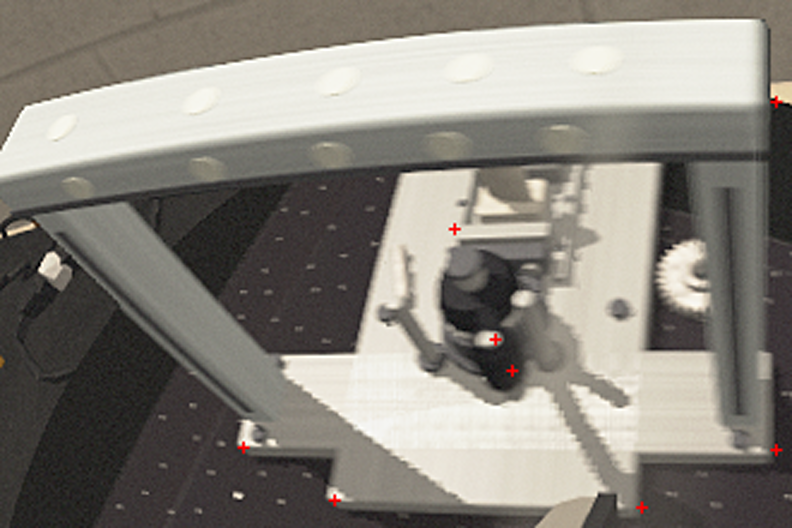

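The predictions match the knob and bed corners to a few pixels (the camera was still moving slightly). I'll approach along the tool axis.

Call:
step_arm --plan "0.005 0.03 -0.002 0 0 0; 0.012 0.06 -0.006 0 0 0; 0.02 0.09 -0.012 0 0 0; 0.03 0.1 -0.025 0 0 0; 0.045 0.099 -0.045 0 0 0; 0.06 0.099 -0.065 0 0 0; 0.075 0.099 -0.08 0 0 0; 0.083 0.099 -0.087 0 0 0; 0.083 0.099 -0.087 0 0 0; 0.083 0.099 -0.087 0 0 0"

```text
clock: 2.65
tool_pos: [0.561, 0.0749, 0.1898]
orientation: [179.9, -38.8, -7.2]
ft_force: [-0.2, -0.3, 0.7]
finger_gap: 0.654
```

Run:
```python
from h import *
from rig import env,optics
import cv2
d=optics.get_image("wrist"); im=np.ascontiguousarray(d["img"][:,:,::-1])
st=env.state(); print(st["clock"],st["tool_pos"],st["orientation"],st["joint_pos"],st["ft_force"])
for b in (.1,.05,0): print(b,rel(st,tcp(-.48,0,b)))
for a in (-.4,-.48,-.56):
  for z in (121,93): print(a,z,fproj(d,fw([-75*np.cos(a),75*np.sin(a),z])))
for z in (121,93): cv2.drawMarker(im,tuple(np.int32(np.round(fproj(d,fw([-75*np.cos(.48),-75*np.sin(.48),z]))))),(0,0,255),0,5)
cv2.imwrite("pics/w2.png",im)
```

```text
2.7 [0.56078238 0.07501684 0.19024221] [179.86991599 -38.84247833  -7.21917025] [ 16.34345815   6.44171144 130.14095004 -64.90279522  16.20959252
 172.77080998] [-0.74576317  0.46159763  0.54523284]
0.1 (array([ 0.0024,  0.0046, -0.0085]), array([-0.0008, -0.0203,  0.0023]))
0.05 (array([ 0.0343,  0.0006, -0.0468]), array([-0.0008, -0.0203,  0.0023]))
0 (array([ 0.0662, -0.0034, -0.0851]), array([-0.0008, -0.0203,  0.0023]))
-0.4 121 [301.88137397 245.2969596 ]
-0.4 93 [303.26164665 259.54819263]
-0.48 121 [309.73426931 241.88743717]
-0.48 93 [310.3932547  256.40663309]
-0.56 121 [317.21246055 237.94590798]
-0.56 93 [317.19124613 252.76553013]
```

View pics/w2.png

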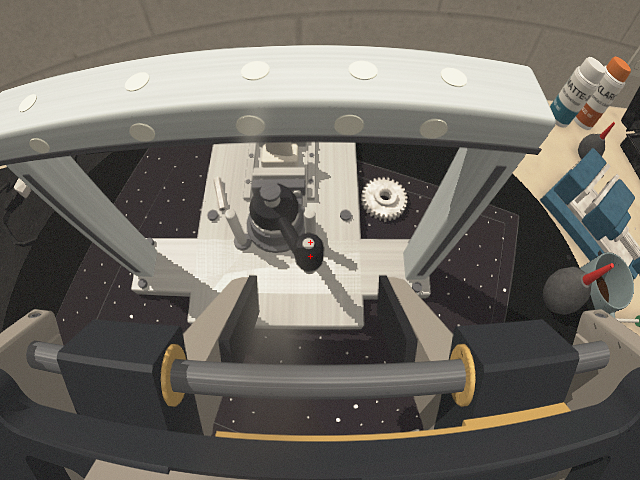

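The knob matches the prediction: red marks at (310,242) and (310,256) sit right on it, so a≈-0.48. But joint 6 is at its limit (172.8°), so I'll back off, turn the gripper half around its axis (same grasp) and lean a little less.

Call:
step_arm --plan "-0.015 0.002 0.02 -0.0373 0.0047 0.0467; -0.03 0.004 0.04 -0.112 0.0141 0.140; -0.045 0.006 0.06 -0.187 0.0236 0.234; -0.06 0.008 0.08 -0.261 0.033 0.327; -0.06 0.008 0.08 -0.336 0.0425 0.421; -0.06 0.008 0.08 -0.41 0.052 0.514; -0.06 0.008 0.08 -0.485 0.0613 0.608; -0.06 0.008 0.08 -0.56 0.0707 0.701; -0.06 0.008 0.08 -0.634 0.08 0.795; -0.06 0.008 0.08 -0.71 0.09 0.888"

```text
clock: 3.53
tool_pos: [0.5003, 0.0834, 0.2709]
orientation: [144.2, -16.6, 61.2]
ft_force: [0.2, 0.2, 0.4]
finger_gap: 0.654
```

```bash
sed -i 's/^LEAN=.*/LEAN=np.radians(34); ZOFF=0.004/; s/return R.from_euler(.z.,P\[3\])\*R.from_matrix(np.array(\[\[c,0,s\],\[0,-1,0\],\[s,0,-c\]\]))/return R.from_euler("z",P[3])*R.from_matrix(np.array([[-c,0,s],[0,1,0],[-s,0,-c]]))/' h.py
python3 - <<'E'
from h import *
from rig import env
st=env.state(); print(st["tool_pos"],st["orientation"],st["joint_pos"])
t=rel(st,tcp(-.47,0,.2)); print(t,np.linalg.norm(t[1]))
E
```

```text
[0.5002608  0.08344763 0.27087353] [144.18734946 -16.59642276  61.17771011] [ 20.98696636  -7.88968726 130.76180994 -40.22633448  27.43086915
  86.52285944]
(array([ 0.0151,  0.0029, -0.0002]), array([-1.1986,  0.2064,  1.6426])) 2.0438634200944055
```

Call:
step_arm --plan "0 0 0 -0.07 0.012 0.096; 0 0 0 -0.14 0.024 0.192; 0 0 0 -0.21 0.036 0.288; 0 0 0 -0.28 0.048 0.384; 0.005 0.001 0 -0.35 0.06 0.48; 0.005 0.001 0 -0.42 0.072 0.576; 0.01 0.002 0 -0.49 0.084 0.672; 0.01 0.002 0 -0.56 0.096 0.767; 0.015 0.003 0 -0.63 0.108 0.863; 0.015 0.003 0 -0.7 0.12 0.96"

```text
clock: 4.37
tool_pos: [0.5159, 0.0867, 0.271]
orientation: [150.6, 22.0, 118.8]
ft_force: [-0.4, -0.2, 0.5]
finger_gap: 0.656
```

```bash
cat > s.py <<'E'
from h import *
from rig import env
import sys
st=env.state(); a=[float(x) for x in sys.argv[1:]]
print(round(st["clock"],2),st["tool_pos"],st["orientation"],np.round(st["joint_pos"],1),np.round(st["ft_force"],2))
print(*rel(st,tcp(*a)))
E
python3 s.py -.47 0 .1
```

```text
4.37 [0.51585684 0.08669754 0.2710437 ] [150.59079904  22.02355285 118.76297053] [ 18.1  -6.1 127.7 -29.7  27.7   6.3] [-0.37 -0.24  0.54]
[ 0.055  -0.0074 -0.0833] [-0.499   0.0877  0.6824]
```

Call:
step_arm --plan "0 0 0 -0.07 0.012 0.096; 0 0 -0.005 -0.14 0.025 0.192; 0.01 -0.001 -0.015 -0.21 0.037 0.288; 0.015 -0.002 -0.025 -0.28 0.049 0.384; 0.02 -0.003 -0.035 -0.35 0.062 0.48; 0.03 -0.004 -0.045 -0.42 0.074 0.576; 0.04 -0.005 -0.06 -0.499 0.0877 0.6824; 0.05 -0.007 -0.075 -0.499 0.0877 0.6824; 0.055 -0.0074 -0.083 -0.499 0.0877 0.6824; 0.055 -0.0074 -0.083 -0.499 0.0877 0.6824" --jaw 0.05

```text
clock: 5.2
tool_pos: [0.5705, 0.0788, 0.1862]
orientation: [179.9, 33.9, 172.5]
ft_force: [0.3, -0.5, 0.9]
finger_gap: 0.548
```

```bash
python3 s.py -.48 0 0
```

```text
5.2 [0.57053644 0.07881697 0.18616405] [179.92808826  33.94027488 172.45989142] [ 15.1   7.8 126.  -41.4  18.8 -31.1] [ 0.33 -0.45  0.92]
[ 0.056  -0.0072 -0.0813] [-0.0012 -0.0009  0.0058]
```

Call:
step_arm --plan "0.008 -0.001 -0.0115 0 0 0.003; 0.016 -0.002 -0.023 0 0 0.006; 0.024 -0.003 -0.035 0 0 0.006; 0.032 -0.004 -0.0465 0 0 0.006; 0.04 -0.005 -0.058 0 0 0.006; 0.048 -0.006 -0.0695 0 0 0.006; 0.053 -0.007 -0.077 0 0 0.006; 0.056 -0.0072 -0.0813 0 0 0.006; 0.056 -0.0072 -0.0813 0 0 0.006; 0.056 -0.0072 -0.0813 0 0 0.006"

```text
clock: 6.03
tool_pos: [0.6271, 0.0719, 0.1068]
orientation: [179.9, 34.1, 172.8]
ft_force: [0.2, -0.2, -1.0]
finger_gap: 0.543
```

```bash
python3 s.py -.48 0 0
python3 - <<'E'
from rig import optics
import cv2
a=optics.get_image("wrist")["img"][:,:,::-1][100:420,130:530]; b=optics.get_image("side")["img"][:,:,::-1][200:360,270:450]
cv2.imwrite("pics/g1.png",cv2.hconcat([a,cv2.resize(b,(360,320))]))
E
```

```text
6.03 [0.62705307 0.07190724 0.10676143] [179.92117586  34.07923582 172.82531643] [ 12.2  20.6 123.1 -70.8  11.3  -3.3] [ 0.16 -0.19 -0.98]
[-0.0005 -0.0002 -0.0019] [-0.001   0.0015 -0.0007]
```

View pics/g1.png

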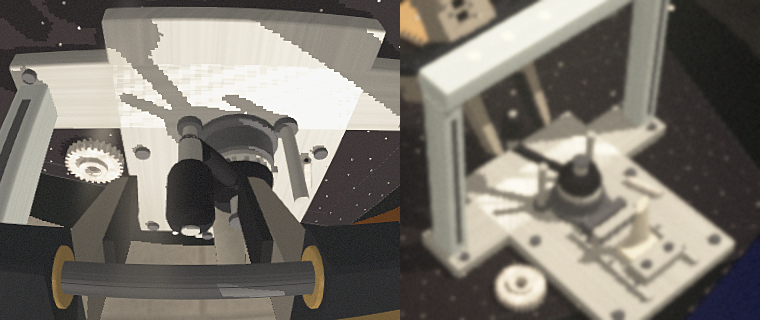

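The knob sits between the open fingers (wrist crop (190,195), fingers at 130 and 245). Closing.

Call:
step_arm --plan "0 0 -0.001 0 0 0; 0 0 -0.001 0 0 0; 0 0 -0.001 0 0 0; 0 0 -0.001 0 0 0; 0 0 -0.001 0 0 0; 0 0 -0.001 0 0 0" --jaw 0.0 --squeeze 30

```text
clock: 6.63
tool_pos: [0.6271, 0.072, 0.1045]
orientation: [179.9, 34.0, 172.9]
ft_force: [-1.2, -0.5, 1.2]
finger_gap: 0.227
```

```bash
python3 s.py -.48 0 0
```

```text
6.63 [0.62706985 0.07196895 0.1045131 ] [179.9392672   34.00033056 172.86407487] [ 12.2  20.8 123.1 -71.7  11.2  -2.5] [-1.22 -0.46  1.25]
[-0.0005 -0.0003  0.0003] [-0.0009  0.0001 -0.0012]
```

```bash
cat > t.py <<'E'
from h import *
import sys
a0=float(sys.argv[1])
for a in sys.argv[2:]: print(a,np.round(1000*(tcp(float(a))-tcp(a0)),1))
E
python3 t.py -.48 -.4 -.3 -.2 -.1 0 .1 .2 .3 .4 .5 .6 .62
```

```text
-.4 [-1.9  5.7  0. ]
-.3 [-3.5 13.   0. ]
-.2 [-4.5 20.5  0. ]
-.1 [-4.6 27.9  0. ]
0 [-4.1 35.4  0. ]
.1 [-2.8 42.8  0. ]
.2 [-0.7 50.   0. ]
.3 [ 2. 57.  0.]
.4 [ 5.4 63.7  0. ]
.5 [ 9.5 70.   0. ]
.6 [14.2 75.8  0. ]
.62 [15.2 76.9  0. ]
```

Call:
step_arm --plan "-0.0019 0.0057 0 0 0 0; -0.0035 0.013 0 0 0 0; -0.0045 0.0205 0 0 0 0; -0.0046 0.0279 0 0 0 0; -0.0041 0.0354 0 0 0 0; -0.0028 0.0428 0 0 0 0; -0.0007 0.05 0 0 0 0; 0.002 0.057 0 0 0 0"

```text
clock: 7.3
tool_pos: [0.6283, 0.1288, 0.1043]
orientation: [-179.9, 34.0, 172.9]
ft_force: [-5.1, -3.5, 5.6]
finger_gap: 0.228
```

```bash
python3 s.py .3 0 0
```

```text
7.3 [0.62825426 0.12877259 0.1043493 ] [-179.93787093   33.9675756   172.86725323] [ 19.1  21.9 121.1 -68.3  15.5  -0.2] [-5.07 -3.53  5.61]
[ 0.0003 -0.0001  0.0005] [ 0.0008 -0.0007 -0.0001]
```

Call:
step_arm --plan "0.0034 0.0067 0 0 0 0; 0.0075 0.013 0 0 0 0; 0.0122 0.0188 0 0 0 0; 0.0132 0.0199 0 0 0 0"

```text
clock: 7.63
tool_pos: [0.6422, 0.1499, 0.1045]
orientation: [179.9, 34.0, 172.9]
ft_force: [-5.7, -1.0, 5.1]
finger_gap: 0.224
```

```bash
cat >> s.py <<'E'
f=R.from_euler('z',-P[3]).apply(st["ft_force"]); q=R.from_euler('z',-P[3]).apply(st["tool_pos"]-Rt().apply([0,0,.005])-[P[0],P[1],0])
m=np.arctan2(q[1],-q[0]); print("a",round(m,3),"r",round(np.hypot(q[0],q[1]),4),"z",round(q[2]-.109,4),"push",round(-(f[0]*np.sin(m)+f[1]*np.cos(m)),2),"radial out",round(-f[0]*np.cos(m)+f[1]*np.sin(m),2),"gap",st["finger_gap"])
E
python3 s.py .62 0 0; python3 t.py .62 .58 ; python3 t.py .58 .58 .45 .3 .15 0 -.15 -.3 -.45 -.55 -.65 -.68
```

```text
7.63 [0.6422013  0.14994428 0.10448458] [179.94752391  33.99546635 172.89594864] [ 20.9  23.2 118.7 -65.   16.8  -2.2] [-5.68 -0.96  5.06]
[-0.0004 -0.0014  0.0004] [-0.0008  0.     -0.0017]
a 0.637 r 0.0756 z -0.0004 push 4.62 radial out 3.45 gap 0.2239229424135821
.58 [-2.  -2.2  0. ]
.58 [0. 0. 0.]
.45 [-5.8 -7.8  0. ]
.3 [-11.2 -17.7   0. ]
.15 [-15.1 -28.2   0. ]
0 [-17.3 -39.2   0. ]
-.15 [-17.9 -50.5   0. ]
-.3 [-16.7 -61.7   0. ]
-.45 [-14.  -72.5   0. ]
-.55 [-11.2 -79.5   0. ]
-.65 [ -7.8 -86.2   0. ]
-.68 [ -6.6 -88.1   0. ]
```

Call:
step_arm --plan "-0.001 -0.001 0 0 0 0; -0.002 -0.0022 0 0 0 0; -0.002 -0.0022 0.004 0 0 0; -0.002 -0.0022 0.008 0 0 0; -0.002 -0.0022 0.0105 0 0 0; -0.002 -0.0022 0.0105 0 0 0"

```text
clock: 8.13
tool_pos: [0.6394, 0.1461, 0.1143]
orientation: [180.0, 33.9, 172.8]
ft_force: [0.6, -0.2, -7.7]
finger_gap: 0.227
```

```bash
python3 s.py .58 0.0105 0
```

```text
8.13 [0.63938316 0.146092   0.11427162] [179.97193707  33.91321827 172.83818998] [ 20.6  21.9 118.9 -61.4  17.2  -6.2] [ 0.65 -0.19 -7.74]
[0.0004 0.0002 0.0011] [-0.0006 -0.0015 -0.0004]
a 0.574 r 0.0752 z 0.0094 push -0.27 radial out -0.61 gap 0.2272304281995803
```

Lifted about 10 mm, with 7.7 N of spring on the knob. Swinging back exactly three teeth (1.257 rad).

Call:
step_arm --plan "-0.0058 -0.0078 0 0 0 0; -0.0112 -0.0177 0 0 0 0; -0.0151 -0.0282 0 0 0 0; -0.0173 -0.0392 0 0 0 0; -0.0179 -0.0505 0 0 0 0; -0.0167 -0.0617 0 0 0 0; -0.014 -0.0725 0 0 0 0; -0.0112 -0.0795 0 0 0 0; -0.0078 -0.0862 0 0 0 0; -0.0067 -0.0879 0 0 0 0"

```text
clock: 8.97
tool_pos: [0.6345, 0.0575, 0.1154]
orientation: [179.9, 34.1, 172.8]
ft_force: [4.0, 2.3, -7.7]
finger_gap: 0.229
```

Call:
step_arm --plan "0 0 0 0 0 0; 0 0 -0.004 0 0 0; 0 0 -0.007 0 0 0; 0 0 -0.0105 0 0 0; 0 0 -0.0105 0 0 0"

```text
clock: 9.38
tool_pos: [0.6337, 0.0587, 0.1047]
orientation: [180.0, 34.0, 172.9]
ft_force: [1.1, 0.6, -1.5]
finger_gap: 0.227
```

```bash
python3 s.py -.677 0.0 0;python3 t.py -.677 -.6 -.5 -.4 -.3 -.2 -.1 0 .1 .2 .3 .4 .5 .6 .62
```

```text
9.38 [0.63374483 0.05872155 0.10467685] [179.95521484  34.03497193 172.88507037] [ 10.4  21.1 122.7 -70.4  10.2  -5.2] [ 1.11  0.59 -1.48]
[-0.0007 -0.0003  0.0002] [-0.0006  0.0007 -0.0014]
a -0.678 r 0.0742 z -0.0002 push 0.08 radial out -1.25 gap 0.22679864093390917
-.6 [-2.8  5.   0. ]
-.5 [-5.9 11.9  0. ]
-.4 [-8.3 19.   0. ]
-.3 [-10.   26.3   0. ]
-.2 [-10.9  33.7   0. ]
-.1 [-11.1  41.2   0. ]
0 [-10.5  48.7   0. ]
.1 [-9.2 56.1  0. ]
.2 [-7.2 63.3  0. ]
.3 [-4.5 70.3  0. ]
.4 [-1.  76.9  0. ]
.5 [ 3.1 83.2  0. ]
.6 [ 7.7 89.1  0. ]
.62 [ 8.7 90.2  0. ]
```

Seated again (z≈0, no residual push). Second stroke, in watched chunks.

Call:
step_arm --plan "-0.0028 0.005 0 0 0 0; -0.0059 0.0119 0 0 0 0; -0.0083 0.019 0 0 0 0; -0.01 0.0263 0 0 0 0; -0.0109 0.0337 0 0 0 0; -0.0109 0.0337 0 0 0 0"

```text
clock: 9.88
tool_pos: [0.6224, 0.0931, 0.1047]
orientation: [180.0, 34.0, 172.9]
ft_force: [0.4, -3.0, -2.5]
finger_gap: 0.221
```

```bash
python3 s.py -.2 0.0 0
```

```text
9.88 [0.62239503 0.0930979  0.10473463] [179.97736365  34.01128487 172.89472559] [ 15.   20.9 123.  -71.7  12.8  -0.2] [ 0.42 -2.99 -2.46]
[-0.0003 -0.001   0.0001] [-0.0003  0.0002 -0.0014]
a -0.187 r 0.0747 z -0.0001 push 3.01 radial out -0.24 gap 0.22055009044603252
```

Call:
step_arm --plan "-0.0002 0.0075 0 0 0 0; 0.0004 0.015 0 0 0 0; 0.0017 0.0224 0 0 0 0"

```text
clock: 10.13
tool_pos: [0.6237, 0.1138, 0.1046]
orientation: [-179.9, 34.0, 172.8]
ft_force: [-3.1, -5.7, 2.3]
finger_gap: 0.226
```

```bash
python3 s.py .1 0.0 0; python3 t.py .1 .15 .2 .25 .3 .35 .4 .45 .5 .55 .6 .62
```

```text
10.13 [0.62369443 0.11381185 0.10462232] [-179.92644587   33.98544437  172.83030635] [ 17.6  21.3 122.2 -70.   14.5   0.3] [-3.06 -5.74  2.25]
[0.0001 0.0006 0.0002] [ 0.001  -0.0004  0.0007]
a 0.091 r 0.075 z -0.0002 push 6.27 radial out 1.76 gap 0.22639154844146162
.15 [0.9 3.6 0. ]
.2 [2.  7.2 0. ]
.25 [ 3.3 10.7  0. ]
.3 [ 4.8 14.2  0. ]
.35 [ 6.4 17.6  0. ]
.4 [ 8.2 20.9  0. ]
.45 [10.2 24.1  0. ]
.5 [12.3 27.1  0. ]
.55 [14.6 30.1  0. ]
.6 [17. 33.  0.]
.62 [18.  34.1  0. ]
```

Call:
step_arm --plan "0.0009 0.0036 0 0 0 0; 0.002 0.0072 0 0 0 0; 0.0033 0.0107 0 0 0 0"

```text
clock: 10.38
tool_pos: [0.6271, 0.1251, 0.1046]
orientation: [-180.0, 34.0, 172.9]
ft_force: [-4.9, -2.7, 4.6]
finger_gap: 0.227
```

```bash
python3 s.py .25 0.0 0
```

```text
10.38 [0.627061   0.12509241 0.10461021] [-179.98946208   33.98549786  172.8684057 ] [ 1.870e+01  2.180e+01  1.214e+02 -6.870e+01  1.520e+01 -1.000e-01] [-4.93 -2.74  4.6 ]
[0.0001 0.0001 0.0002] [ 0.0001 -0.0003 -0.0006]
a 0.248 r 0.075 z -0.0002 push 4.35 radial out 3.6 gap 0.22674556717261493
```

Call:
step_arm --plan "0.0015 0.0035 0 0 0 0; 0.0031 0.0069 0 0 0 0; 0.0049 0.0102 0 0 0 0; 0.0069 0.0134 0 0 0 0"

```text
clock: 10.72
tool_pos: [0.6339, 0.1387, 0.1046]
orientation: [180.0, 34.0, 172.9]
ft_force: [-7.2, -1.6, 4.3]
finger_gap: 0.222
```

```bash
python3 s.py .45 0.0 0
```

```text
10.72 [0.63387865 0.13873645 0.10460263] [179.97072129  33.97864514 172.86628756] [ 20.   22.5 120.1 -66.8  16.1  -1.1] [-7.21 -1.65  4.33]
[ 0.0001 -0.0002  0.0003] [-0.0005 -0.0003 -0.0009]
a 0.452 r 0.0752 z -0.0003 push 5.31 radial out 5.14 gap 0.22156748027914805
```

Call:
step_arm --plan "0.0021 0.003 0 0 0 0; 0.0044 0.006 0 0 0 0; 0.0068 0.0089 0 0 0 0; 0.0078 0.01 0 0 0 0"

```text
clock: 11.05
tool_pos: [0.6417, 0.1491, 0.1046]
orientation: [179.9, 34.0, 172.9]
ft_force: [-8.9, -1.9, 5.8]
finger_gap: 0.225
```

```bash
python3 s.py .62 0.0 0
```

```text
11.05 [0.64174004 0.14907998 0.10460287] [179.94862969  33.9779565  172.87894558] [ 20.8  23.2 118.8 -64.9  16.7  -2.3] [-8.87 -1.93  5.82]
[ 0.     -0.0005  0.0003] [-0.0008 -0.0003 -0.0014]
a 0.625 r 0.0754 z -0.0003 push 7.46 radial out 5.17 gap 0.22539744360353342
```

Call:
step_arm --plan "0 0 0 0 0 0; 0 0 0 0 0 0"

```text
clock: 11.22
tool_pos: [0.6417, 0.149, 0.1046]
orientation: [179.9, 34.0, 172.9]
ft_force: [-7.4, -0.3, 4.9]
finger_gap: 0.223
```

Call:
step_arm --plan "0.0008 0.0008 0 0 0 0; 0.0015 0.0017 0 0 0 0"

```text
clock: 11.38
tool_pos: [0.6429, 0.1504, 0.1046]
orientation: [180.0, 34.0, 172.9]
ft_force: [-7.3, -2.1, 5.8]
finger_gap: 0.228
```

```bash
python3 s.py .65 0.0 0
python3 - <<'E'
from rig import optics
import cv2
b=optics.get_image("side")["img"][:,:,::-1][245:345,320:440]
cv2.imwrite("pics/j1.png",cv2.resize(b,None,fx=6,fy=6,interpolation=cv2.INTER_CUBIC))
E
```

```text
11.38 [0.64294401 0.15044232 0.10458216] [179.95889432  33.9696184  172.8725288 ] [ 20.9  23.3 118.6 -64.6  16.9  -2.5] [-7.26 -2.15  5.81]
[ 0.0004 -0.0002  0.0003] [-0.0007 -0.0005 -0.0012]
a 0.649 r 0.0754 z -0.0003 push 6.61 radial out 3.7 gap 0.22831619857904725
```

View pics/j1.png

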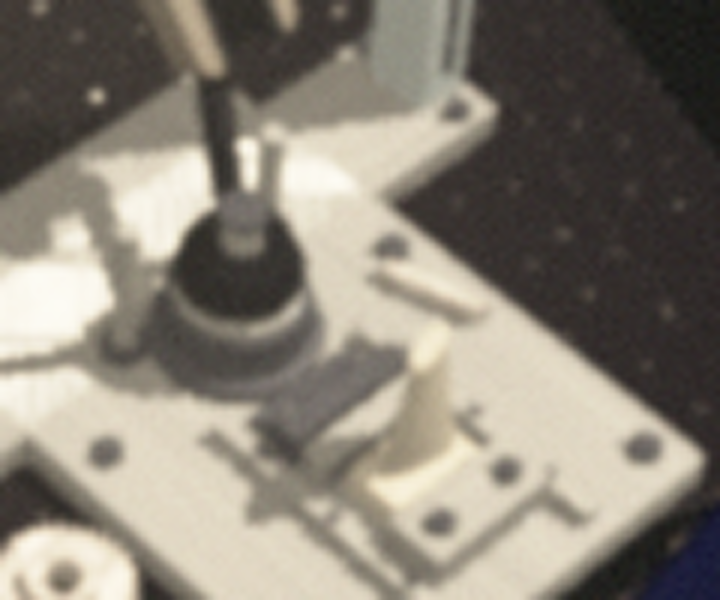

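The jaw (crop (330,420)) is now close against the foot (400,490), and push reads 5–6.6 N, so contact is just starting. One more back-swing is needed.

Call:
step_arm --plan "-0.0012 -0.0013 0 0 0 0; -0.0023 -0.0025 0 0 0 0; -0.0023 -0.0025 0.004 0 0 0; -0.0023 -0.0025 0.008 0 0 0; -0.0023 -0.0025 0.0105 0 0 0; -0.0023 -0.0025 0.0105 0 0 0"

```text
clock: 11.93
tool_pos: [0.6411, 0.1481, 0.1148]
orientation: [179.9, 34.0, 172.8]
ft_force: [0.3, -1.1, -8.1]
finger_gap: 0.227
```

```bash
python3 s.py .605 0.0105 0; python3 t.py .605 .45 .3 .15 0 -.15 -.3 -.45 -.55 -.63 -.652
```

```text
11.93 [0.64114131 0.14810183 0.11476326] [179.92562455  33.95915554 172.84964205] [ 20.7  22.  118.6 -61.1  17.3  -6.4] [ 0.3  -1.08 -8.09]
[-0.0001 -0.0004  0.0006] [-0.0012 -0.0006 -0.0011]
a 0.61 r 0.0752 z 0.0099 push 0.6 radial out -0.94 gap 0.2272401372277488
.45 [-7.1 -9.2  0. ]
.3 [-12.4 -19.1   0. ]
.15 [-16.3 -29.6   0. ]
0 [-18.5 -40.7   0. ]
-.15 [-19.1 -51.9   0. ]
-.3 [-18.  -63.1   0. ]
-.45 [-15.2 -74.    0. ]
-.55 [-12.5 -80.9   0. ]
-.63 [ -9.8 -86.3   0. ]
-.652 [ -8.9 -87.7   0. ]
```

Call:
step_arm --plan "-0.0071 -0.0092 0 0 0 0; -0.0124 -0.0191 0 0 0 0; -0.0163 -0.0296 0 0 0 0; -0.0185 -0.0407 0 0 0 0; -0.0191 -0.0519 0 0 0 0; -0.018 -0.0631 0 0 0 0; -0.0152 -0.074 0 0 0 0; -0.0125 -0.0809 0 0 0 0; -0.0098 -0.0863 0 0 0 0; -0.0089 -0.0877 0 0 0 0"

```text
clock: 12.77
tool_pos: [0.6334, 0.0594, 0.1153]
orientation: [179.9, 34.0, 172.8]
ft_force: [2.4, 2.2, -8.9]
finger_gap: 0.224
```

Call:
step_arm --plan "0 0 0 0 0 0; 0 0 -0.004 0 0 0; 0 0 -0.007 0 0 0; 0 0 -0.0105 0 0 0; 0 0 -0.0105 0 0 0"

```text
clock: 13.18
tool_pos: [0.6328, 0.0604, 0.1047]
orientation: [180.0, 34.0, 172.9]
ft_force: [-0.4, 0.2, -0.5]
finger_gap: 0.224
```

```bash
python3 s.py -.652 0.0 0;python3 t.py -.652 -.6 -.55 -.5 -.45 -.4 -.35 -.3
```

```text
13.18 [0.63281043 0.06044959 0.10468707] [179.97969872  34.03354706 172.89306248] [ 10.6  21.  122.7 -70.7  10.4  -4.8] [-0.36  0.21 -0.5 ]
[-0.0007 -0.0004  0.0002] [-0.0002  0.0006 -0.0013]
a -0.652 r 0.0741 z -0.0002 push -0.36 radial out 0.21 gap 0.2235540608127871
-.6 [-1.9  3.4  0. ]
-.55 [-3.5  6.8  0. ]
-.5 [-5.  10.3  0. ]
-.45 [-6.2 13.8  0. ]
-.4 [-7.4 17.4  0. ]
-.35 [-8.3 21.   0. ]
-.3 [-9.  24.7  0. ]
```

Seated. Advancing in small steps, reading the push each time.

Call:
step_arm --plan "-0.0019 0.0034 0 0 0 0; -0.0035 0.0068 0 0 0 0; -0.005 0.0103 0 0 0 0; -0.005 0.0103 0 0 0 0"

```text
clock: 13.52
tool_pos: [0.6277, 0.0705, 0.1048]
orientation: [-180.0, 34.0, 172.9]
ft_force: [5.2, -4.8, -5.0]
finger_gap: 0.227
```

```bash
python3 s.py -.5 0.0 0
```

```text
13.52 [0.62771335 0.07046744 0.10481578] [-179.96099059   34.02392236  172.86332551] [ 12.1  20.8 123.1 -71.5  11.2  -2.7] [ 5.23 -4.78 -5.04]
[-0.0006 -0.0002  0.    ] [ 0.0006  0.0003 -0.0002]
a -0.5 r 0.0744 z -0.0 push 6.37 radial out -3.12 gap 0.2271721896920507
```

Call:
step_arm --plan "-0.0012 0.0035 0 0 0 0; -0.0012 0.0035 0 0 0 0"

```text
clock: 13.68
tool_pos: [0.6265, 0.0737, 0.1048]
orientation: [-179.9, 34.0, 172.9]
ft_force: [3.8, -5.8, -4.6]
finger_gap: 0.227
```

```bash
python3 s.py -.45 0.0 0
```

```text
13.68 [0.62646071 0.07367859 0.10475534] [-179.93526285   34.01705425  172.85421572] [ 12.5  20.8 123.1 -71.7  11.5  -2.1] [ 3.79 -5.82 -4.65]
[-0.0006  0.0001  0.0001] [0.001  0.0002 0.0002]
a -0.454 r 0.0744 z -0.0001 push 6.73 radial out -1.71 gap 0.22666961423453658
```

Call:
step_arm --plan "-0.0006 0.0018 0 0 0 0; -0.0012 0.0036 0 0 0 0; -0.0012 0.0036 0 0 0 0"

```text
clock: 13.93
tool_pos: [0.6254, 0.077, 0.1048]
orientation: [-179.9, 34.0, 172.8]
ft_force: [4.9, -5.8, -5.6]
finger_gap: 0.227
```

```bash
python3 s.py -.4 0.0 0
```

```text
13.93 [0.62535966 0.07695912 0.10478896] [-179.9118737    34.02235087  172.8471988 ] [ 13.   20.8 123.1 -71.8  11.8  -1.6] [ 4.85 -5.83 -5.63]
[-0.0006  0.0004  0.0001] [0.0013 0.0002 0.0006]
a -0.407 r 0.0745 z -0.0001 push 6.96 radial out -3.04 gap 0.22683851112320694
```

Call:
step_arm --plan "0 0 0 0 0 0; 0 0 0 0 0 0"

```text
clock: 14.1
tool_pos: [0.6254, 0.0769, 0.1048]
orientation: [-179.9, 34.0, 172.8]
ft_force: [4.9, -5.8, -5.0]
finger_gap: 0.224
```

```bash
python3 s.py -.4 0.0 0
```

```text
14.1 [0.62539584 0.07685118 0.1048135 ] [-179.91663731   34.02398995  172.84496632] [ 13.   20.8 123.1 -71.8  11.8  -1.6] [ 4.92 -5.76 -4.97]
[-0.0007  0.0005  0.    ] [0.0012 0.0003 0.0005]
a -0.409 r 0.0745 z -0.0 push 6.91 radial out -3.11 gap 0.2238922127695378
```

Call:
step_arm --plan "-0.0005 0.0018 0 0 0 0; -0.0009 0.0036 0 0 0 0; -0.0013 0.0055 0 0 0 0; -0.0016 0.0073 0 0 0 0; -0.0016 0.0073 0 0 0 0"

```text
clock: 14.52
tool_pos: [0.6236, 0.0839, 0.1047]
orientation: [-179.9, 34.0, 172.8]
ft_force: [3.6, -7.0, -4.4]
finger_gap: 0.228
```

```bash
python3 s.py -.3 0.0 0
```

```text
14.52 [0.62359557 0.08385219 0.10472653] [-179.86788757   34.01293231  172.83695185] [ 13.9  20.8 123.1 -71.8  12.4  -0.8] [ 3.65 -7.02 -4.45]
[-0.0005  0.0008  0.0001] [ 0.0019 -0.      0.0012]
a -0.312 r 0.0746 z -0.0001 push 7.57 radial out -2.28 gap 0.22765569121874152
```

Call:
step_arm --plan "0 0 0 0 0 0; 0 0 0 0 0 0"

```text
clock: 14.68
tool_pos: [0.6236, 0.0838, 0.1047]
orientation: [-179.9, 34.0, 172.8]
ft_force: [3.3, -7.8, -4.2]
finger_gap: 0.222
```

```bash
python3 s.py -.3 0.0 0
```

```text
14.68 [0.62360907 0.08377516 0.10474333] [-179.87562168   34.01396002  172.83563368] [ 13.9  20.8 123.1 -71.9  12.4  -0.8] [ 3.27 -7.77 -4.16]
[-0.0006  0.0009  0.0001] [0.0018 0.     0.0011]
a -0.313 r 0.0746 z -0.0001 push 8.25 radial out -1.76 gap 0.22194824309455397
```

Call:
step_arm --plan "-0.0002 0.0018 0 0 0 0; -0.0004 0.0037 0 0 0 0; -0.0004 0.0037 0 0 0 0; -0.0004 0.0037 0 0 0 0"

```text
clock: 15.02
tool_pos: [0.623, 0.0872, 0.1047]
orientation: [-179.8, 34.0, 172.8]
ft_force: [2.6, -8.4, -2.8]
finger_gap: 0.221
```

```bash
python3 s.py -.25 0.0 0
```

```text
15.02 [0.62302261 0.08720602 0.10472321] [-179.84155609   34.00722432  172.83212602] [ 14.4  20.8 123.1 -71.7  12.7  -0.5] [ 2.6  -8.42 -2.78]
[-0.0005  0.0012  0.0001] [ 0.0023 -0.0002  0.0015]
a -0.266 r 0.0746 z -0.0001 push 8.7 radial out -1.39 gap 0.2213950246528947
```

Call:
step_arm --plan "0 0 0 0 0 0; 0 0 0 0 0 0"

```text
clock: 15.18
tool_pos: [0.623, 0.0872, 0.1047]
orientation: [-179.8, 34.0, 172.8]
ft_force: [2.7, -9.1, -3.9]
finger_gap: 0.224
```

```bash
python3 s.py -.25 0.0 0; python3 t.py -.25 -.305 -.45 -.6 -.67 -.7 -.72
```

```text
15.18 [0.62302983 0.08719119 0.10469744] [-179.84759566   34.00523783  172.82843725] [ 14.4  20.8 123.1 -71.7  12.6  -0.5] [ 2.69 -9.06 -3.87]
[-0.0005  0.0012  0.0002] [ 0.0022 -0.0002  0.0015]
a -0.267 r 0.0746 z -0.0002 push 9.35 radial out -1.38 gap 0.22439514458906673
-.305 [ 0.6 -4.1  0. ]
-.45 [  3.3 -14.6   0. ]
-.6 [  7.7 -25.    0. ]
-.67 [ 10.3 -29.5   0. ]
-.7 [ 11.5 -31.4   0. ]
-.72 [ 12.3 -32.7   0. ]
```

Push is a steady ~9 N, which is firm. Now release the push within the play, lift, and swing back one tooth to park.

Call:
step_arm --plan "0.0003 -0.002 0 0 0 0; 0.0006 -0.0039 0 0 0 0; 0.0006 -0.0039 0 0 0 0; 0.0006 -0.0039 0.004 0 0 0; 0.0006 -0.0039 0.008 0 0 0; 0.0006 -0.0039 0.0105 0 0 0; 0.0006 -0.0039 0.0105 0 0 0"

```text
clock: 15.77
tool_pos: [0.6236, 0.0855, 0.115]
orientation: [179.9, 34.0, 172.9]
ft_force: [1.2, -0.4, -7.1]
finger_gap: 0.224
```

```bash
python3 s.py -.715 0.0105 0; python3 t.py -.303 -.4 -.5 -.6 -.68 -.715
```

```text
15.77 [0.62362007 0.0855322  0.11497829] [179.89038418  33.98020024 172.86896319] [ 13.9  19.6 122.9 -65.5  12.6  -7.3] [ 1.16 -0.39 -7.09]
[ 0.011  -0.0295  0.0004] [-0.0016 -0.0001 -0.0018]
a -0.29 r 0.0743 z 0.0101 push 0.57 radial out -1.08 gap 0.2240574549438891
-.4 [ 1.6 -7.1  0. ]
-.5 [  4.  -14.2   0. ]
-.6 [  7.1 -21.    0. ]
-.68 [ 10.1 -26.2   0. ]
-.715 [ 11.5 -28.4   0. ]
```

Call:
step_arm --plan "0.0016 -0.0071 0 0 0 0; 0.004 -0.0142 0 0 0 0; 0.0071 -0.021 0 0 0 0; 0.0101 -0.0262 0 0 0 0; 0.0114 -0.0286 0 0 0 0; 0.0114 -0.0286 0 0 0 0"

```text
clock: 16.27
tool_pos: [0.6358, 0.0558, 0.1149]
orientation: [179.9, 34.0, 172.8]
ft_force: [2.8, 2.6, -7.4]
finger_gap: 0.223
```

```bash
python3 s.py -.71 0.0105 0
```

```text
16.27 [0.63575049 0.05575881 0.11492161] [179.90250299  34.01050142 172.81072709] [  9.9  20.  122.2 -62.5  10.6 -13.6] [ 2.77  2.62 -7.41]
[-0.0014  0.0006  0.0004] [-0.0014  0.0004 -0.0006]
a -0.726 r 0.0742 z 0.0101 push -0.59 radial out -3.76 gap 0.22254922573606778
```

Call:
step_arm --plan "0 0 -0.003 0 0 0; 0 0 -0.006 0 0 0; 0 0 -0.0085 0 0 0; 0 0 -0.0105 0 0 0; 0 0 -0.0105 0 0 0"

```text
clock: 16.68
tool_pos: [0.6359, 0.0556, 0.1049]
orientation: [-180.0, 34.1, 172.9]
ft_force: [8.9, -3.9, -8.9]
finger_gap: 0.222
```

```bash
python3 s.py -.71 0.0 0
```

```text
16.68 [0.63586101 0.0556452  0.10489055] [-179.99424429   34.0595206   172.85341435] [ 10.   21.2 122.5 -70.   10.1  -6. ] [ 8.91 -3.93 -8.86]
[-0.0015  0.0007 -0.    ] [ 0.0002  0.001  -0.0004]
a -0.729 r 0.0741 z 0.0 push 8.29 radial out -5.11 gap 0.2215877019660383
```

Height reads seated, but the push is 8 N clockwise: the lever leans on a tooth flank. I'll ease it slightly to the right.

Call:
step_arm --plan "0.0006 -0.0009 0 0 0 0; 0.0006 -0.0009 0 0 0 0; 0.0006 -0.0009 0 0 0 0"

```text
clock: 16.93
tool_pos: [0.6365, 0.0549, 0.1048]
orientation: [180.0, 34.0, 172.8]
ft_force: [5.2, -2.5, -6.6]
finger_gap: 0.225
```

```bash
python3 s.py -.73 0.0 0
```

```text
16.93 [0.63647149 0.05485977 0.10483086] [179.99194776  34.04470504 172.84904169] [  9.9  21.2 122.4 -69.7  10.1  -6.4] [ 5.21 -2.54 -6.63]
[-0.0013  0.0002  0.    ] [-0.      0.0008 -0.0004]
a -0.742 r 0.0741 z -0.0 push 5.08 radial out -2.78 gap 0.2251603564479077
```

Call:
step_arm --plan "0.0002 -0.0004 0 0 0 0; 0.0004 -0.0006 0 0 0 0; 0.0004 -0.0006 0 0 0 0; 0.0004 -0.0006 0 0 0 0; 0.0004 -0.0006 0 0 0 0; 0.0004 -0.0006 0 0 0 0" --jaw 0.045

```text
clock: 17.43
tool_pos: [0.6363, 0.055, 0.1046]
orientation: [179.9, 34.0, 172.9]
ft_force: [-0.3, 0.2, 0.5]
finger_gap: 0.488
```

```bash
python3 s.py -.73 0.0 0
python3 - <<'E'
from h import *
from rig import optics
import cv2
d=optics.get_image("side"); im=np.ascontiguousarray(cv2.resize(d["img"][:,:,::-1],None,fx=5,fy=5,interpolation=cv2.INTER_CUBIC))
for a,c in ((-.69,(0,255,0)),(-.75,(0,0,255))):
    for z in (105,121):
        u=proj("side",fw([-75*np.cos(a),75*np.sin(a),z]))[0]*5; cv2.drawMarker(im,tuple(np.int32(u)),c,0,12); print(a,z,u-[1350,1200])
cv2.imwrite("pics/p1.png",im[1200:1700,1350:2100])
E
```

```text
17.43 [0.63631915 0.05498981 0.10462685] [179.92853668  34.01229312 172.86845986] [  9.8  21.2 122.4 -69.6  10.   -6.5] [-0.27  0.2   0.5 ]
[-0.0011  0.0001  0.0002] [-0.001   0.0003 -0.0014]
a -0.739 r 0.0741 z -0.0002 push -0.32 radial out 0.11 gap 0.4875323132227629
-0.69 105 [269.78516395 143.42373475]
-0.69 121 [269.84921394 116.18503268]
-0.75 105 [268.390932   151.49903573]
-0.75 121 [268.44127613 124.26001863]
```

View pics/p1.png

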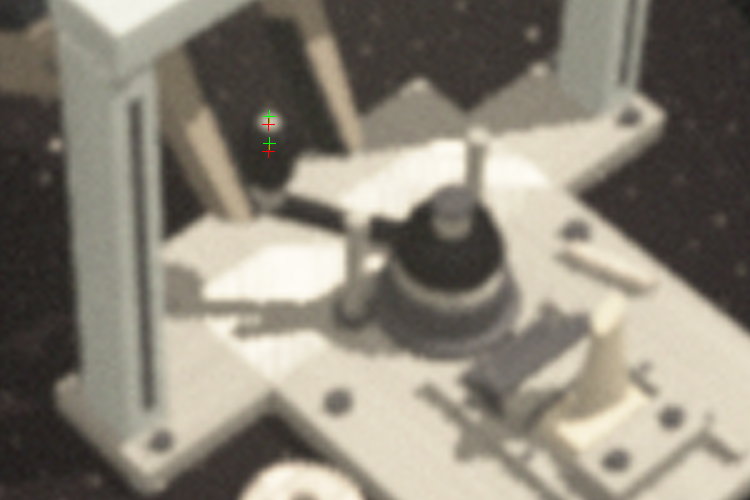

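Knob highlight at (270,118), with the seated marks at 116–124; the jaw face is against the foot and the blade is upright. 4–5 mm of lift would be subtle here, so I'll compare the hub cap and knob with the first (seated) picture.

Run:
```python
from h import *
from rig import optics
import cv2
now=[cv2.cvtColor(optics.get_image("side")["img"],cv2.COLOR_RGB2GRAY) for _ in range(3)]
now=np.mean(now,0).astype(np.float32); old=cv2.cvtColor(cv2.imread("pics/side0.png"),cv2.COLOR_BGR2GRAY).astype(np.float32)
def shift(x0,x1,y0,y1):
    k=8; t=cv2.resize(old[y0:y1,x0:x1],None,fx=k,fy=k,interpolation=cv2.INTER_CUBIC); m=5
    s=cv2.resize(now[y0-m:y1+m,x0-m:x1+m],None,fx=k,fy=k,interpolation=cv2.INTER_CUBIC)
    r=cv2.matchTemplate(s,t,cv2.TM_CCOEFF_NORMED); _,v,_,l=cv2.minMaxLoc(r); return (l[0]/k-m,l[1]/k-m,round(v,3))
print("hub cap",shift(353,370,274,288),"cap+cone",shift(353,375,274,298),"right part",shift(360,375,274,298),"ref posts/bed",shift(395,430,310,340),"stop/post",shift(360,370,262,272))
o=proj("side",fw([0,0,100]))[0]-proj("side",fw([0,0,104.5]))[0]; print("4.5mm lift px",o)
g=lambda im,x0,x1,y0,y1:[(x0+np.average(np.arange(x1-x0),weights=w.sum(0)),y0+np.average(np.arange(y1-y0),weights=w.sum(1))) for w in [np.clip(im[y0:y1,x0:x1]-60,0,None)]]
uo=proj("side",fw([-75*np.cos(.48),-75*np.sin(.48),121]))[0]; print("old pred",uo,"old highlight",g(old,int(uo[0])-5,int(uo[0])+6,int(uo[1])-6,int(uo[1])+5))
for a in(-.72,-.74,-.76): print(a,proj("side",fw([-75*np.cos(a),75*np.sin(a),121]))[0])
u=proj("side",fw([-75*np.cos(.74),-75*np.sin(.74),121]))[0]; print("now highlight",g(now,int(u[0])-5,int(u[0])+6,int(u[1])-6,int(u[1])+5))
```

```text
hub cap (0.0, -0.125, 0.997) cap+cone (0.0, -0.125, 0.998) right part (0.125, -0.125, 0.998) ref posts/bed (0.0, 0.0, 0.998) stop/post (0.0, 0.0, 0.996)
4.5mm lift px [-0.10591411  1.51225381]
old pred [325.96653441 257.81380109] old highlight [(np.float64(325.6812615955473), np.float64(255.7977736549165))]
-0.72 [323.81257085 264.04175185]
-0.74 [323.72601552 264.5813505 ]
-0.76 [323.65418555 265.12319184]
now highlight [(np.float64(323.49639358608914), np.float64(263.7427409510248))]
```

Hub and knob match the seated reference to about 0.1 px (a 4.5 mm lift would show 1.5 px, and the highlight sits lower than expected, not higher). The crown also resisted 8 N clockwise without turning, so the clamp is firm. Retreating along the tool axis.

Call:
step_arm --plan "-0.0028 0.0004 0.0041 0 0 0; -0.0083 0.001 0.0124 0 0 0; -0.0167 0.0021 0.0249 0 0 0; -0.025 0.0031 0.0373 0 0 0; -0.0333 0.0042 0.0497 0 0 0; -0.0416 0.0052 0.0622 0 0 0; -0.05 0.0063 0.0746 0 0 0; -0.0583 0.0073 0.087 0 0 0; -0.0666 0.0084 0.0995 0 0 0; -0.08 0.01 0.12 0 0 0"

```text
clock: 18.47
tool_pos: [0.5555, 0.0648, 0.2239]
orientation: [180.0, 33.9, 172.9]
ft_force: [0.6, -0.1, -0.8]
finger_gap: 0.49
```

Call:
step_arm --plan "0 0 0 0 0 0; 0 0 0 0 0 0; 0 0 0 0 0 0"

```text
clock: 18.72
tool_pos: [0.5565, 0.0649, 0.2243]
orientation: [179.9, 34.0, 172.9]
ft_force: [-0.2, 0.5, -0.2]
finger_gap: 0.49
```

```bash
python3 s.py -.73 0.0 0
python3 - <<'E'
from h import *
from rig import optics
import cv2
b=cv2.resize(optics.get_image("side")["img"][:,:,::-1][165:375,270:450],None,fx=2.8,fy=2.8,interpolation=cv2.INTER_CUBIC)
d=optics.get_image("wrist"); w=np.ascontiguousarray(d["img"][:,:,::-1])
for z,l in ((105,0),(121,0)):
    u=fproj(d,fw([-75*np.cos(.74),-75*np.sin(.74),z])); cv2.drawMarker(w,tuple(np.int32(np.round(u))),(0,0,255),0,4); print(u)
u=np.int32(u); c=w[max(u[1]-75,0):u[1]+75,u[0]-75:u[0]+75]; c=cv2.resize(c,(290,290),interpolation=cv2.INTER_CUBIC)
o=np.zeros((588,800,3),np.uint8); o[:b.shape[0],:b.shape[1]]=b; o[:290,508:798]=c
cv2.imwrite("pics/f1.png",o)
E
```

```text
18.72 [0.55647604 0.06488714 0.22427402] [179.93200455  34.01985865 172.86723066] [ 13.4   2.3 125.8 -30.7  22.5 -44. ] [-0.23  0.54 -0.2 ]
[ 0.0787 -0.0098 -0.1194] [-0.0009  0.0005 -0.0013]
a -0.355 r 0.1442 z 0.1194 push -0.58 radial out 0.1 gap 0.48994847994192314
[317.31881421 228.98076079]
[317.33292971 243.80650672]
```

View pics/f1.png

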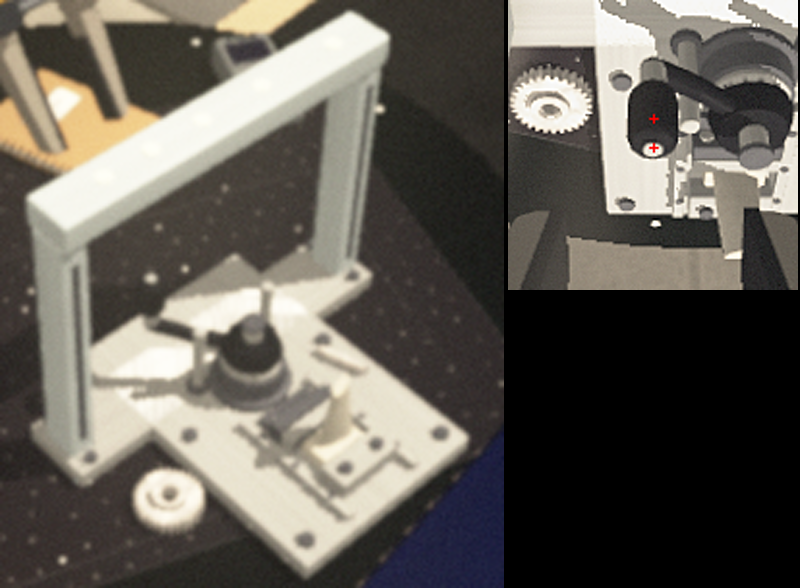

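The arm is clear. The side view shows the blade upright with the jaw against its foot, and the dowel and gear in place. In the wrist crop, the marks predicted for a seated knob at a=-0.74 fall exactly on the knob at (653,118) and its top at (653,148). Handing in.

```bash
python3 -c "
from rig import env
print(env.hand_in(), env.state()['clock'])"
```

```text
the job is handed in; nothing more can be done
the job is handed in; nothing more can be done
```

The blade is clamped firmly and the job is handed in, at about 19 s of the 67 s allowed. It took two full clockwise strokes and part of a third, lifting about 10 mm and swinging back three teeth after each full one. I then swung back one tooth to park.

**Clamping:** the push at the knob was about 5 N while the jaw ran free. I stopped when it held at 8.7 to 9.4 N, inside the firm range of 7 to 10 N.

**Parking:** the lever is at about a = -0.74 rad, beside the right post. Its height matches seated in both the side and wrist images. The hub moved 0.1 px against the first picture, where 4.5 mm of lift would show about 1.5 px.

**Blade and bystanders:** in the last picture the blade is upright with the jaw against its foot. The dowel and gear had not moved; I did not recheck each of the other things.

**Disagreements:**
- **First approach:** it ran joint 6 to its limit, so I backed off and turned the gripper half round.
- **Lowering at the park position:** the lever leaned on a tooth flank with about 8 N clockwise, about 0.04 rad further right than I expected. The crown may therefore have eased back very slightly, by about 5 N of clamping. I eased the lever right and released it, and did not measure the clamping force again afterwards.

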